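# Find the loaded lens cell by weight and hold it over the measuring window

### The arm

A 6-joint arm with a two-finger parallel gripper is mounted at the origin on the work surface. World frame = base frame: x ahead of the robot, y to its left, z up, the work surface at z = 0. Lengths are in mm, angles in rad, forces in N, time in s.
With the tool pointing down it reaches from about 300 to 775 mm from the base axis. Payload 14.6 kg.
Tool frame: the origin (TCP) lies on the mounting face of the last link; the fingertips stand 199 mm ahead of it and the grasp point (between the pads) lies 180 mm ahead of it; z points along the fingers, y is the line along which they close (so a half turn about z gives the same grasp; the last joint's range is limited). The gripper opens to 94 mm and grips with 3 to 60 N. Pads are 16 mm wide; open, the fingers measure 119 mm over their backs; the gripper's body (75 mm by 177 mm) begins 78 mm behind the grasp point.
Start: joints at [-1.394, 0.3, 1.521, -0, 1.321, -0.067], TCP at [132.759, -533.728, 404.646] pointing down, gripper open.
Joint ranges: [-3.03, 3.03], [-0.79, 2.21], [0.23, 2.52], [-1.04, 4.18], [0, 3.07], [-2.55, 2.55]. Speed limits (rad/s): [2.22, 2.22, 2.57, 3.14, 3.14, 3.14].

### API

Orientations are given as [roll, pitch, yaw] about the fixed x, y, z axes, in that order (R = Rz(yaw) Ry(pitch) Rx(roll)).
In Python, from cell import manip gives the robot as it stands. The module is installed in compiled form; this text tells all that it offers.
- The arm moves only by the shell command python3 -m creep 'ROWS' [FORCE]. ROWS is a JSON object of lists of equal length, an entry for each row: "slide": the shift along the world's x, y, z in cm, a list of three; "turn": the turn about the world's z in rad; "claw": the opening, from 0 (shut) to 1 (fully open). A call has 1 to 8 rows; each row shifts and turns the commanded pose from where the row before left it; what a row does not reach is not made up. A row lasts 1/8 s, in which the tool goes at most 62.5 mm and 10.7 degrees, less where a joint would pass 70% of its speed; a pose out of reach is approached as far as the arm can. A call with a gripper value outside its range is refused whole. The fingers move at their own pace and stop on an object; FORCE is the grip in N (left out, the last holds). Time passes only in rows, so rows that do not move let the fingers close. It gives the time, the measured TCP pose, the force, the opening and the grip force at its end, in the units of the state.
- manip.read_state(): the state, without advancing time (a new reading comes with each control period).
- manip.camera(name): name is "side" or "top" or "wrist"; returns (picture, depth): 384x512x3 uint8, red, green, blue; 384x512 float32, mm along the optical axis (not along the pixel's ray), 0 where there is no reading.
- manip.calibration(name): a dict with "intrinsics" (3x3 intrinsics, pixels), "k1" (the pictures are not rectified: a ray, as slopes to the right and down, at radius r is drawn at 1 + k1 r^2 times it, then the intrinsics apply), "pose" (4x4, takes a point from camera to world coordinates). Camera axes: x right, y up, looking along -z (the intrinsics and any distortion apply to the point x, -y, -z); pixel columns grow to the right and rows downward; lengths in mm; the calibration is good to about 2 mm. A picture is of the moment at which its call begins: read the wrist's pose just before it. calibration takes no time and is no camera call; for the wrist camera it gives the pose at the moment of the call.
- manip.sign_off(): hands the job in; it is judged then, once.
Trained networks look in the newest picture that a camera, given by its name, has taken for a name from the list of things; names that differ only in an ending like _2 or _b are one class to them, and where a whole thing is asked for, a point or a joint stands for the part that bears it (a point fixed in the world has none). Each returns a list of dicts, best first, with "score" (0 to 1); they miss things now and then, are a little off and sometimes report something else, mostly with a low value. They report only what shows in the picture. A call takes as long as a camera call.
- manip.cut_out(query, camera): "mask" (384x512 bool, what is visible of it) and "position" ([column, row] in pixels, amid what is visible of it).
The state is a dict: "clock": time; "joints": joint angles; "qd": joint speeds; "effort": joint torques, N m; "eef_pos": TCP position; "eef_rot": TCP orientation; "wrist_force": force on the tool from outside, world axes, zero at the start; "moment": the same for the moment, N m; "finger_gap": finger opening in mm; "finger_force": force on a finger pad.
Only numpy, scipy, OpenCV 4.12 (cv2) and the standard library are available. Lean on these libraries where they do the work, as an engineer would, in place of code of your own. Each camera call takes 0.05 s, during which the arm holds its last target. There are 200 camera calls.

### The job

The two lens cells standing in the grey tray look alike, but one has its glass fitted and is clearly heavier, the other is an empty shell: lift one clear of the tray to feel its weight, put it back upright in its own seat, and lift the other to compare; the lighter one must end up let go, upright in the seat it came from. Finish while still holding the heavier one, upright and still, centred over the round glass window on top of the low black measuring box with its lower end 2 to 5 cm above the glass. Do not drop either cell, do not touch the measuring box, and leave the other things on the desk where they are.

Things in the scene. Friction and masses are not known exactly. Their poses are not given: they have to be found in the camera images.
- cell_a_mid (a point): centre (half-way up) of one lens cell: an upright closed aluminium cylinder 44 mm in diameter (the top 4 mm is a black cap 40 mm in diameter), 60 mm tall, z axis up. It stands in one of the two seats of the tray, its centre 34 mm above the desk. The two cells look the same; the empty one weighs 0.08 to 0.14 kg, the loaded one 0.25 to 0.42 kg, most of it near the top, and either may be in either seat
- cell_b_mid (a point): centre (half-way up) of the other lens cell: same shape and size, see the first
- tray: grey flat tray fixed to the desk, 130 (its x) x 250 (its y) x 12 mm high, origin at the centre of its underside. Two round seats 50 mm in diameter, 8 mm deep (seat floor 4 mm above the desk), at 60 mm either side of the origin along its y axis
- window (a point): centre of the round glass window (60 mm in diameter, in a steel bezel 72 mm in diameter) on top of the low black measuring box, about 71 mm above the desk. The box is 160 x 160 x 70 mm high, fixed to the desk, the window in the middle of its flat top; z axis up
- spare_ring: bystander: brass ring 28 mm in diameter, 6 mm high, lying on the tray near 42 mm from its origin along its +x axis; origin at the centre of its underside
- lens_cap: bystander: black disc 26 mm in diameter, 6 mm high, lying on the tray near 42 mm from its origin along its -x axis; origin at the centre of its underside
- screwdriver: bystander: screwdriver 170 mm long lying on the desk between the tray and the measuring box; origin under its middle, long along its x axis
- fluid: bystander: closed bottle 44 mm in diameter, 100 mm tall, on the far part of the desk; origin at the centre of its underside
- jar: bystander: closed jar 60 mm in diameter, 60 mm tall, on the far part of the desk; origin at the centre of its underside
- mouse: bystander: computer mouse 105 x 58 x 34 mm on the far part of the desk; origin at the centre of its underside
- mug: bystander: white mug 80 mm in diameter, 90 mm tall, at the left of the desk; origin at the centre of its underside
- head: the low black measuring box itself, 160 x 160 x 70 mm high, fixed; origin at the centre of its underside, window in the middle of its top

How it is judged (in metres and radians):
On the way, in this order (a step that is already met when the one before it is completed fails the run):
1. the lighter cell is lifted clear of the tray (at least 20 mm up from its seat) in the fingers, while the heavier one (pressing on the tray with over 1.8 N) stands in the tray (((z of cell_a_mid in the frame of tray above 0.054 m and contact force between cell_a and the fingers above 0.5 N and contact force between cell_b and tray above 1.8 N) or (z of cell_b_mid in the frame of tray above 0.054 m and contact force between cell_b and the fingers above 0.5 N and contact force between cell_a and tray above 1.8 N))), for 0.2 s.
2. the lighter cell is back upright in the seat it came from and let go (((distance of cell_a_mid from where it was at the start of the episode below 0.007 m and angle between cell_a_mid's own z axis and vertical below 0.08 rad and z of cell_a_mid in the frame of tray below 0.039 m and contact force between cell_a and the fingers below 0.05 N and contact force between cell_a and tray below 1.8 N) or (distance of cell_b_mid from where it was at the start of the episode below 0.007 m and angle between cell_b_mid's own z axis and vertical below 0.08 rad and z of cell_b_mid in the frame of tray below 0.039 m and contact force between cell_b and the fingers below 0.05 N and contact force between cell_b and tray below 1.8 N))), for 0.2 s.
3. the heavier cell is held upright over the window, the lighter one standing in its seat (((horizontal distance between cell_a_mid and window below 0.012 m and z of cell_a_mid in the frame of window between 0.04 and 0.09 m and angle between cell_a_mid's own z axis and vertical below 0.12 rad and linear speed of cell_a below 0.03 m/s and contact force between cell_a and the fingers above 1 N and contact force between cell_a and head below 0.1 N and distance of cell_b_mid from where it was at the start of the episode below 0.007 m and angle between cell_b_mid's own z axis and vertical below 0.08 rad and z of cell_b_mid in the frame of tray below 0.039 m and contact force between cell_b and the fingers below 0.05 N and contact force between cell_b and tray below 1.8 N) or (horizontal distance between cell_b_mid and window below 0.012 m and z of cell_b_mid in the frame of window between 0.04 and 0.09 m and angle between cell_b_mid's own z axis and vertical below 0.12 rad and linear speed of cell_b below 0.03 m/s and contact force between cell_b and the fingers above 1 N and contact force between cell_b and head below 0.1 N and distance of cell_a_mid from where it was at the start of the episode below 0.007 m and angle between cell_a_mid's own z axis and vertical below 0.08 rad and z of cell_a_mid in the frame of tray below 0.039 m and contact force between cell_a and the fingers below 0.05 N and contact force between cell_a and tray below 1.8 N))), for 0.3 s.
At the end, for the whole second after the job is handed in: Heavier cell held in the fingers, under 0.03 m/s, upright within 0.12 rad, within 12 mm of the window's axis, lower end 10 to 60 mm above the glass, box untouched; lighter cell let go, upright (0.08 rad) in the seat it came from, within 7 mm of its start (((horizontal distance between cell_a_mid and window below 0.012 m and z of cell_a_mid in the frame of window between 0.04 and 0.09 m and angle between cell_a_mid's own z axis and vertical below 0.12 rad and linear speed of cell_a below 0.03 m/s and contact force between cell_a and the fingers above 1 N and contact force between cell_a and head below 0.1 N and distance of cell_b_mid from where it was at the start of the episode below 0.007 m and angle between cell_b_mid's own z axis and vertical below 0.08 rad and z of cell_b_mid in the frame of tray below 0.039 m and contact force between cell_b and the fingers below 0.05 N and contact force between cell_b and tray below 1.8 N) or (horizontal distance between cell_b_mid and window below 0.012 m and z of cell_b_mid in the frame of window between 0.04 and 0.09 m and angle between cell_b_mid's own z axis and vertical below 0.12 rad and linear speed of cell_b below 0.03 m/s and contact force between cell_b and the fingers above 1 N and contact force between cell_b and head below 0.1 N and distance of cell_a_mid from where it was at the start of the episode below 0.007 m and angle between cell_a_mid's own z axis and vertical below 0.08 rad and z of cell_a_mid in the frame of tray below 0.039 m and contact force between cell_a and the fingers below 0.05 N and contact force between cell_a and tray below 1.8 N))); the arm keeps its last pose, push and grip.
It fails at once if a cell is dropped (falls faster than 0.5 m/s out of the fingers) ((linear speed of cell_a above 0.5 m/s and contact force between cell_a and the fingers below 0.05 N) or (linear speed of cell_b above 0.5 m/s and contact force between cell_b and the fingers below 0.05 N)).
It fails at once if the measuring box is touched (contact force between head and the arm above 1 N or contact force between head and the fingers above 1 N or contact force between head and cell_a above 1 N or contact force between head and cell_b above 1 N).
It fails at once if a bystander is moved by more than 30 mm (distance of any of spare_ring, lens_cap, screwdriver, fluid, jar, mouse, mug from where it was at the start of the episode above 0.03 m).
It also fails if it takes over 72 s, if anything falls off the work surface, if the arm or the gripper's body presses on something with over 40 N, if the wrist force passes 120 N, or if a joint passes its speed limit or range.

## Working session

There is one attempt and no reset: what is moved stays moved. The work goes in short steps, Python scripts to look and compute and a shell command to move; the robot and the scene stay as the last step left them, time stands still between calls to the robot, and variables do not carry over. Pictures are saved under pics/ and viewed, at most 10 in all, crops included, and the job is handed in when it is done.

```bash
mkdir -p pics; cat > h.py <<'E'
import numpy as np, cv2
from cell import manip
def ray(cal,px):
    K=np.array(cal["intrinsics"],float);k=cal["k1"]
    d=np.array([(px[0]-K[0,2])/K[0,0],(px[1]-K[1,2])/K[1,1]]);u=d.copy()
    for _ in range(20): u=d/(1+k*(u@u))
    P=np.array(cal["pose"],float)
    return P[:3,3],P[:3,:3]@np.array([u[0],-u[1],-1.])
def at_z(cal,px,z):
    o,d=ray(cal,px); return o+d*(z-o[2])/d[2]
def cloud(cal,depth,mask):
    v,u=np.nonzero(mask&(depth>0)); out=[]
    for a,b in zip(u,v):
        o,d=ray(cal,(a,b)); out.append(o+d*depth[b,a])
    return np.array(out)
E
python3 - <<'E'
from h import *
np.set_printoptions(precision=1,suppress=True)
ims=[]
for c in ["top","side"]:
    im,d=manip.camera(c); cal=manip.calibration(c); ims.append(im)
    print(c,cal["pose"][:3,3] if hasattr(cal["pose"],"shape") else cal["pose"])
    for q in ["cell_a_mid","tray","window","head","screwdriver","mug"]:
        for r in manip.cut_out(q,c)[:3]:
            if r["score"]<.3: continue
            p=cloud(cal,d,r["mask"])
            if len(p): 
                zt=np.percentile(p[:,2],90); t=p[abs(p[:,2]-zt)<5]
                print(q,round(r["score"],2),np.array(r["position"]),"n",len(p),"med",np.median(p,0),"ztop",zt,"topmid",(t.min(0)+t.max(0))/2)
cv2.imwrite("pics/a.png",cv2.resize(np.hstack(ims),(800,300))[:,:,::-1])
print(manip.read_state())
E
```

```text
top [ 473.9   90.4 1346.7]
cell_a_mid 0.68 [205.4 239.4] n 211 med [463.5 227.1  62.8] ztop 66.49083956458844 topmid [463.6 227.9  65.7]
tray 0.84 [225.9 238.7] n 3284 med [464.8 171.1  11.8] ztop 15.310887647455505 topmid [463.1 169.6  15.3]
tray 0.67 [225.3 223.8] n 30 med [510.4 167.6  18.5] ztop 21.498779748955645 topmid [507.6 167.6  19.7]
window 0.84 [348.6 205.2] n 3463 med [ 567.7 -170.2   69.8] ztop 73.29760767029043 topmid [ 568.5 -175.4   73.2]
head 0.96 [350.8 205.3] n 3474 med [ 566.7 -170.    69.8] ztop 73.29214137915346 topmid [ 568.5 -175.4   73.2]
screwdriver 0.77 [285.  225.2] n 310 med [504.9  -3.3  21.9] ztop 27.282326636784344 topmid [497.8  -1.6  26.9]
mug 0.71 [101.7 199. ] n 870 med [576.2 539.8  39.3] ztop 88.1303424510097 topmid [573.2 524.2  88.1]
side [369.  932.1 890.8]
cell_a_mid 0.66 [298.8 255.1] n 465 med [462.8 245.5  54.3] ztop 65.23936092333747 topmid [463.3 232.2  64.6]
tray 0.81 [304.7 252.8] n 2944 med [454.1 206.3  12.4] ztop 14.553561683375268 topmid [463.6 171.2  14. ]
window 0.76 [295.6 150.8] n 2702 med [ 563.5 -135.5   69.5] ztop 72.971614
[... 262 characters left out ...]
iver 0.53 [301.7 193.9] n 361 med [508.3   5.1  18.9] ztop 26.075097748648886 topmid [499.    3.   26.1]
mug 0.8 [211.1 348.4] n 2211 med [578.1 529.4  48.4] ztop 86.55976345333897 topmid [572.3 530.   86.6]
mug 0.4 [301.8 194.6] n 342 med [507.2   6.3  19.6] ztop 26.184620440827395 topmid [498.2   3.   26.1]
{'clock': 0.7, 'joints': array([-1.4,  0.3,  1.5,  0. ,  1.3, -0.1]), 'qd': array([-0.,  0., -0.,  0.,  0.,  0.]), 'effort': array([  0. , -53.2, -35.3,   0.1,   0. ,  -0. ]), 'eef_pos': array([ 132.8, -533.7,  404.7]), 'eef_rot': array([ 3.1, -0. ,  0.2]), 'wrist_force': array([-0.3,  0.5, -0.1]), 'moment': array([ 0. , -0. , -0.1]), 'finger_force': 0.0, 'finger_gap': 94.1846916819895}
```

View pics/a.png

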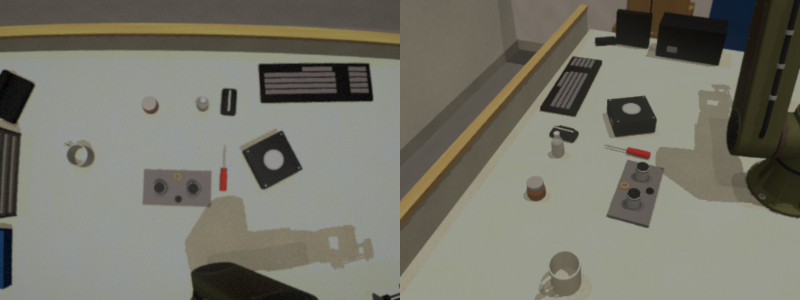

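Two cells show at about (160,187) and (193,187) in the top picture (left half). The box is at (273,158) with the screwdriver between at (223,170). I'll move over the tray and look with the wrist camera.

```bash
python3 -m creep '{"slide":[[2.1,4.4,0],[2.1,4.4,0],[2.1,4.4,0],[2.1,4.4,0],[2.1,4.4,0],[2.1,4.4,0],[2.1,4.4,0],[2.1,4.4,0]],"turn":[0,0,0,0,0,0,0,0],"claw":[1,1,1,1,1,1,1,1]}'
python3 -m creep '{"slide":[[2,4.4,0],[2,4.4,0],[2,4.4,0],[2,4.4,0],[2,4.4,0],[2,4.4,0],[2,4.4,0],[0,0,0]],"turn":[0,0,0,0,0,0,0,0],"claw":[1,1,1,1,1,1,1,1]}'
cat > w.py <<'E'
from h import *
import sys
np.set_printoptions(precision=2,suppress=True)
im,d=manip.camera("wrist"); cal=manip.calibration("wrist"); s=manip.read_state()
print("tcp",s["eef_pos"],s["eef_rot"],"j",s["joints"],"clk",s["clock"],"cam",cal["pose"][:3,3])
for q in sys.argv[2:]:
    for r in manip.cut_out(q,"wrist")[:3]:
        if r["score"]<.3: continue
        p=cloud(cal,d,r["mask"])
        if not len(p): print(q,"nodepth",r["position"]); continue
        zt=np.percentile(p[:,2],90); t=p[abs(p[:,2]-zt)<4]
        lo,hi=np.percentile(t,1,axis=0),np.percentile(t,99,axis=0)
        print(q,round(r["score"],2),np.array(r["position"]),"ztop",zt,"mid",(lo+hi)/2,"size",hi-lo)
cv2.imwrite("pics/%s.png"%sys.argv[1],im[:,:,::-1])
E
python3 w.py b cell_a_mid tray window spare_ring
```

```text
clock: 1.7
eef_pos: [301.0, -180.2, 404.9]
eef_rot: [3.141, -0.001, 0.243]
wrist_force: [1.7, -0.1, -1.1]
finger_gap: 93.6
finger_force: 0.0
clock: 2.7
eef_pos: [441.3, 128.3, 404.3]
eef_rot: [-3.141, 0.001, 0.247]
wrist_force: [0.1, -0.7, -0.5]
finger_gap: 93.9
finger_force: 0.0
tcp [440.83 127.09 404.29] [3.14 0.   0.25] j [ 0.2   0.1   1.77 -0.    1.28  1.53] clk 2.75 cam [516.53 147.14 385.26]
cell_a_mid 0.67 [166.7 127.2] ztop 65.71368706582301 mid [465.08 230.47  64.3 ] size [37.18 38.03  4.7 ]
tray 0.94 [218.6 127.8] ztop 13.970436147146536 mid [464.41 171.12  12.95] size [127.16 245.03   3.73]
window 0.93 [495.1 129.9] ztop 60.68870038117902 mid [ 535.96 -102.17   60.63] size [135.5   71.18   7.8 ]
spare_ring 0.79 [231.2 110.9] ztop 19.89687159489848 mid [506.15 169.12  18.87] size [24.83 24.89  4.02]
spare_ring 0.37 [220.3 171.4] ztop 19.814300800287107 mid [424.6  164.85  18.91] size [22.92 22.56  3.31]
```

View pics/b.png

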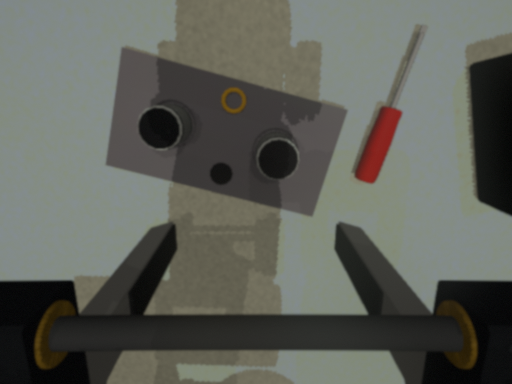

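The wrist picture shows cell tops at about (160,127) and (277,158), ring at (233,100), cap at (221,173), tray square to the desk. Fix their positions from this view, then from a lower one.

```bash
python3 - <<'E'
from h import *
np.set_printoptions(precision=1,suppress=True)
cal=manip.calibration("wrist")
for p in [(160,127),(277,158)]: print(at_z(cal,p,64))
E
python3 -m creep '{"slide":[[0,0,-2.5],[0,0,-2.5],[0,0,-2.5],[0,0,0],[0,0,0]],"turn":[-0.123,-0.123,0,0,0],"claw":[1,1,1,1,1]}'
python3 w.py c cell_a_mid cell_b_mid
python3 - <<'E'
import cv2,numpy as np
im=cv2.imread("pics/c.png");g=cv2.medianBlur(cv2.cvtColor(im,6),5)
c=cv2.HoughCircles(g,cv2.HOUGH_GRADIENT,1,60,param1=80,param2=25,minRadius=15,maxRadius=45);print(c)
from h import *
cal=manip.calibration("wrist")
for a in c[0][:6]: print(a,at_z(cal,a[:2],64).round(1))
E
```

```text
[466.6 228.   64. ]
[464.6 110.3  64. ]
clock: 3.58
eef_pos: [440.9, 125.9, 330.8]
eef_rot: [-3.141, -0.001, -0.003]
wrist_force: [0.0, -0.3, -0.2]
finger_gap: 93.7
finger_force: 0.0
tcp [440.95 126.03 330.88] [-3.14 -0.   -0.  ] j [ 0.2   0.18  1.86 -0.    1.11  1.77] clk 3.625 cam [519.1  126.48 312.05]
cell_a_mid 0.93 [128.7 163.6] ztop 65.72760471336795 mid [465.4  231.49  64.27] size [37.18 37.89  4.67]
cell_b_mid 0.77 [274.1 165. ] ztop 65.75601827683313 mid [464.53 112.7   64.36] size [37.62 37.86  4.5 ]
[[[274.5 170.5  24.9]
  [120.5 168.5  26.6]
  [204.5 110.5  16. ]]]
[274.5 170.5  24.9] [464.4 112.1  64. ]
[120.5 168.5  26.6] [466.1 230.8  64. ]
[204.5 110.5  16. ] [509.6 164.2  64. ]
```

View pics/c.png

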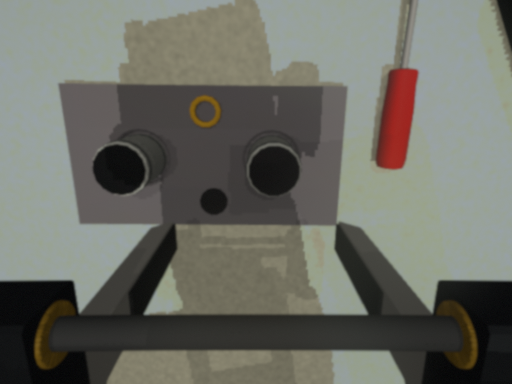

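The picture shows cell tops at (274,170) and (120,168), giving B ≈ (464.5,112.3) and A ≈ (465.5,231), both with tops at 64 mm as expected. I'll take B first.

```bash
python3 -m creep '{"slide":[[2.4,-1.4,0],[0,0,-2],[0,0,-3],[0,0,-3],[0,0,-2.6],[0,0,0],[0,0,0]],"turn":[0,0,0,0,0,0,0],"claw":[1,1,1,1,1,1,1]}'
python3 w.py d cell_a_mid
```

```text
clock: 4.6
eef_pos: [465.2, 112.3, 224.9]
eef_rot: [-3.141, -0.002, -0.002]
wrist_force: [0.7, 0.4, -0.0]
finger_gap: 93.6
finger_force: 0.0
tcp [465.15 112.34 225.  ] [-3.14 -0.   -0.  ] j [0.16 0.39 1.88 0.   0.87 1.73] clk 4.65 cam [543.3  112.83 206.2 ]
cell_a_mid 0.96 [ 50.9 237.5] ztop 65.23466688048931 mid [472.02 222.63  63.8 ] size [26.22 22.35  5.02]
```

View pics/d.png

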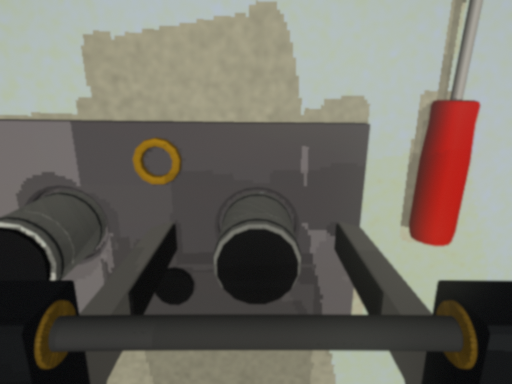

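The cell, with its top at (257,265), sits centred between the fingers. Close and lift.

```bash
python3 -m creep '{"slide":[[0,0,0],[0,0,0],[0,0,0],[0,0,0],[0,0,0],[0,0,0],[0,0,0],[0,0,0]],"turn":[0,0,0,0,0,0,0,0],"claw":[0.3,0.3,0.3,0.3,0.3,0.3,0.3,0.3]}' 25
```

```text
clock: 5.7
eef_pos: [464.8, 112.2, 223.6]
eef_rot: [-3.142, 0.0, -0.002]
wrist_force: [0.2, -0.3, -0.6]
finger_gap: 43.9
finger_force: 25.0
```

```bash
python3 -m creep '{"slide":[[0,0,0.5],[0,0,1],[0,0,1.5],[0,0,1],[0,0,0.5],[0,0,0],[0,0,0],[0,0,0]],"turn":[0,0,0,0,0,0,0,0],"claw":[0.3,0.3,0.3,0.3,0.3,0.3,0.3,0.3]}'
for i in 1 2 3; do python3 -m creep '{"slide":[[0,0,0]],"turn":[0],"claw":[0.3]}' | grep -E "force|eef_pos|gap"; done; python3 -c "
from cell import manip;print(manip.read_state()['eef_rot'],manip.read_state()['moment'])"
```

```text
clock: 6.7
eef_pos: [464.7, 112.3, 268.3]
eef_rot: [3.142, 0.001, -0.002]
wrist_force: [0.1, -0.3, -2.0]
finger_gap: 43.7
finger_force: 25.0
eef_pos: [464.7, 112.3, 268.4]
wrist_force: [1.0, 0.1, -1.3]
finger_gap: 43.7
finger_force: 25.0
eef_pos: [464.8, 112.3, 268.6]
wrist_force: [0.5, -0.9, -0.8]
finger_gap: 43.6
finger_force: 25.0
eef_pos: [464.8, 112.3, 268.6]
wrist_force: [-0.3, 0.7, 0.2]
finger_gap: 43.7
finger_force: 25.0
[-3.14154984e+00  4.42510210e-05 -2.22476978e-03] [ 0.01923164  0.02584513 -0.0248658 ]
```

```bash
cat > f.py <<'E'
from h import *
F=[]
for _ in range(14):
    im,d=manip.camera("side"); F.append(manip.read_state()["wrist_force"])
F=np.array(F);print("F",F.mean(0).round(2),"se",(F.std(0)/14**.5).round(2))
cal=manip.calibration("side")
for r in manip.cut_out("cell_a_mid","side")[:3]:
    p=cloud(cal,d,r["mask"]);zt=np.percentile(p[:,2],90);t=p[abs(p[:,2]-zt)<4];print(round(r["score"],2),r["position"],zt.round(1),t.mean(0).round(1))
cv2.imwrite("pics/side_%d.png"%(manip.read_state()["clock"]*100),im[:,:,::-1])
E
python3 f.py; ls pics
```

```text
F [ 0.05 -0.1  -0.92] se [0.14 0.12 0.14]
0.92 [298.9, 256.3] 65.2 [464.2 232.5  64.2]
a.png
b.png
c.png
d.png
side_782.png
```

```bash
python3 -c "
import cv2;i=cv2.imread('pics/side_782.png')[150:310,220:400];cv2.imwrite('pics/e.png',cv2.resize(i,None,fx=3,fy=3))"
```

```text
(no output)
```

View pics/e.png

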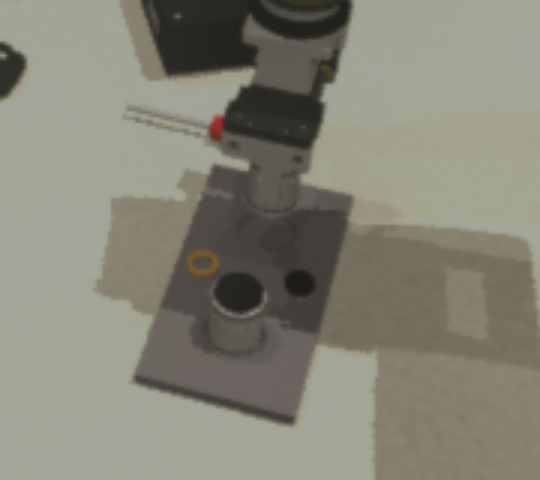

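The cell hangs clear of the tray at crop (272,185), with its empty seat at (268,235), and it weighs about 0.9 N, so it is the light one. I'll put it back.

```bash
python3 -m creep '{"slide":[[0,0,-0.5],[0,0,-1],[0,0,-1.3],[0,0,-0.8],[0,0,-0.5],[0,0,-0.4],[0,0,0],[0,0,0]],"turn":[0,0,0,0,0,0,0,0],"claw":[0.3,0.3,0.3,0.3,0.3,0.3,0.3,0.3]}'
python3 -m creep '{"slide":[[0,0,0],[0,0,0],[0,0,0],[0,0,0],[0,0,0],[0,0,0],[0,0,0],[0,0,0]],"turn":[0,0,0,0,0,0,0,0],"claw":[0.6,0.8,1,1,1,1,1,1]}'
```

```text
clock: 8.82
eef_pos: [464.8, 112.3, 223.7]
eef_rot: [-3.141, -0.0, -0.002]
wrist_force: [-0.2, 0.6, -1.5]
finger_gap: 43.8
finger_force: 25.0
clock: 9.82
eef_pos: [464.7, 112.3, 223.6]
eef_rot: [3.142, 0.0, -0.002]
wrist_force: [-0.1, 0.2, -0.0]
finger_gap: 93.7
finger_force: 0.0
```

```bash
python3 -m creep '{"slide":[[0,0,2],[0,0,4],[0,0,4.5],[-1,2,0],[-1,3,0],[0,2,0],[0,0,0],[0,0,0]],"turn":[0,0,0,0,0,0,0,0],"claw":[1,1,1,1,1,1,1,1]}'
python3 w.py g cell_a_mid cell_b_mid; python3 f.py
```

```text
clock: 10.82
eef_pos: [444.8, 181.8, 328.6]
eef_rot: [3.141, 0.0, -0.002]
wrist_force: [-0.4, -0.4, -0.4]
finger_gap: 94.3
finger_force: 0.0
tcp [444.85 181.67 328.58] [ 3.14  0.   -0.  ] j [ 0.31  0.23  1.8  -0.    1.11  1.89] clk 10.875 cam [522.96 182.08 309.6 ]
cell_a_mid 0.89 [194.5 170.7] ztop 65.73341950550767 mid [465.96 231.67  64.26] size [36.98 36.86  4.36]
cell_b_mid 0.59 [338.6 169.2] ztop 65.64546706972924 mid [464.79 113.39  64.23] size [37.23 37.02  4.37]
F [-0.04 -0.04  0.17] se [0.13 0.11 0.12]
0.59 [297.4, 254.9] 65.2 [464.2 233.2  64.3]
```

View pics/g.png

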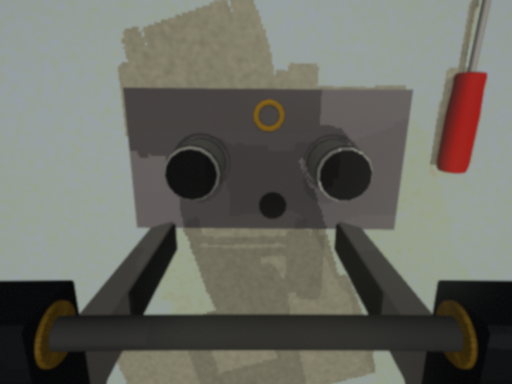

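Cell B is seated again at (344,174), with A at (193,173). Now grasp A.

```bash
python3 -m creep '{"slide":[[2.1,4.9,0],[0,0,-2],[0,0,-3],[0,0,-3],[0,0,-2.5],[0,0,0],[0,0,0]],"turn":[0,0,0,0,0,0,0],"claw":[1,1,1,1,1,1,1]}'
python3 -m creep '{"slide":[[0,0,0],[0,0,0],[0,0,0],[0,0,0],[0,0,0],[0,0,0],[0,0,0],[0,0,0]],"turn":[0,0,0,0,0,0,0,0],"claw":[0.3,0.3,0.3,0.3,0.3,0.3,0.3,0.3]}' 30
python3 -m creep '{"slide":[[0,0,0.5],[0,0,1],[0,0,1.5],[0,0,1],[0,0,0.5],[0,0,0],[0,0,0],[0,0,0]],"turn":[0,0,0,0,0,0,0,0],"claw":[0.3,0.3,0.3,0.3,0.3,0.3,0.3,0.3]}'
python3 f.py; python3 -c "
import cv2,glob;i=cv2.imread(max(glob.glob('pics/side_*'),key=lambda s:int(s[10:-4])))[150:310,220:400];cv2.imwrite('pics/i.png',cv2.resize(i,None,fx=3,fy=3))"
```

```text
clock: 12.6
eef_pos: [466.1, 231.4, 224.6]
eef_rot: [-3.141, -0.001, -0.002]
wrist_force: [0.0, -0.3, 1.0]
finger_gap: 93.8
finger_force: 0.0
clock: 13.6
eef_pos: [465.8, 231.3, 223.7]
eef_rot: [-3.142, -0.0, -0.002]
wrist_force: [0.8, 1.5, 0.1]
finger_gap: 43.1
finger_force: 30.0
clock: 14.6
eef_pos: [465.7, 231.3, 268.3]
eef_rot: [3.141, 0.001, -0.002]
wrist_force: [-0.1, 0.2, -2.6]
finger_gap: 43.9
finger_force: 30.0
F [-0.04 -0.03 -2.87] se [0.15 0.14 0.16]
0.65 [300.0, 254.0] 87.9 [462.1 251.1  87.5]
```

View pics/i.png

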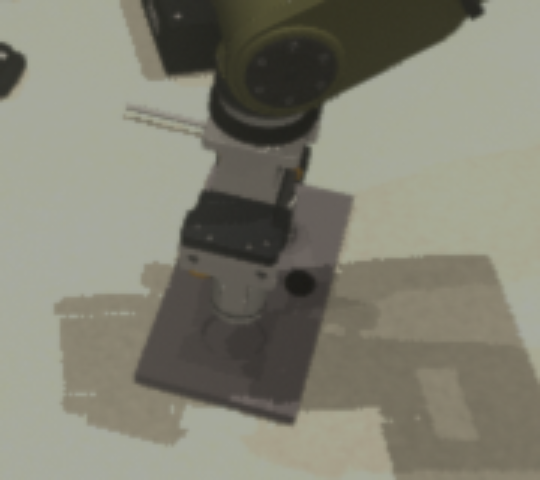

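A hangs clear above its seat (crop (238,320)) and weighs about 3 N, so it is the heavy one. I'll carry it up and towards the window, stopping short to look.

```bash
python3 -m creep '{"slide":[[0,0,1],[0,0,3],[0,0,4],[0,0,2],[0,-2,0],[0.5,-4,0],[0.5,-5,0],[0.5,-5,0]],"turn":[0,0,0,0,0,0,0,0],"claw":[0.3,0.3,0.3,0.3,0.3,0.3,0.3,0.3]}'
python3 -m creep '{"slide":[[0.5,-5,0],[0.5,-5,0],[0.5,-4,0],[0.3,-2,0],[0,-1,0],[0,0,0],[0,0,0],[0,0,0]],"turn":[0,0,0,0,0,0,0,0],"claw":[0.3,0.3,0.3,0.3,0.3,0.3,0.3,0.3]}'
python3 w.py k window head
python3 - <<'E'
from h import *
im=cv2.imread("pics/k.png");cal=manip.calibration("wrist")
for r in manip.cut_out("head","wrist")[:1]:
    # bright glass inside the box outline
    m=cv2.morphologyEx(r["mask"].astype(np.uint8),cv2.MORPH_CLOSE,np.ones((61,61)))
    g=cv2.cvtColor(im,6)*m
    c=cv2.HoughCircles(cv2.medianBlur(g,5),cv2.HOUGH_GRADIENT,1,40,param1=80,param2=25,minRadius=20,maxRadius=70)
    if c is not None:
        for a in c[0][:4]: print(a,at_z(cal,a[:2],71).round(1))
E
```

```text
clock: 16.35
eef_pos: [480.3, 69.0, 367.9]
eef_rot: [3.141, 0.001, -0.002]
wrist_force: [0.4, 0.5, -2.1]
finger_gap: 43.8
finger_force: 30.0
clock: 17.35
eef_pos: [498.8, -98.0, 368.7]
eef_rot: [-3.142, -0.0, -0.001]
wrist_force: [-0.3, -0.0, -2.8]
finger_gap: 44.0
finger_force: 30.0
tcp [498.77 -98.09 368.69] [-3.14 -0.   -0.  ] j [-0.27  0.24  1.68  0.    1.22  1.31] clk 17.4 cam [576.89 -97.53 349.74]
window 0.6 [344.6  96.7] ztop 72.50849650644376 mid [ 562.74 -171.37   71.46] size [162.98 184.83   4.46]
head 0.63 [344.5  96.7] ztop 72.50906261161438 mid [ 562.81 -171.33   71.46] size [162.86 184.75   4.46]
[349.5  98.5  42.5] [ 575.2 -174.7   71. ]
```

View pics/k.png

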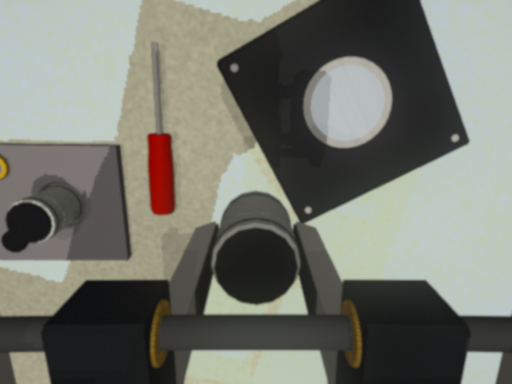

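The window shows at about (348,102), and the held cell at (256,255) is upright between the fingers. I'll go nearer and refine with an ellipse fit of the bezel.

```bash
python3 -m creep '{"slide":[[0.6,-1.5,0],[1,-2.5,0],[0.9,-2.5,0],[0,-1,0],[0,0,0],[0,0,0],[0,0,0],[0,0,0]],"turn":[0,0,0,0,0,0,0,0],"claw":[0.3,0.3,0.3,0.3,0.3,0.3,0.3,0.3]}'
cat > win.py <<'E'
from h import *
def bezel(name):
    im,d=manip.camera(name);cal=manip.calibration(name)
    g=cv2.GaussianBlur(cv2.cvtColor(im,7),(3,3),0)
    r=manip.cut_out("head",name)[0];h=cv2.convexHull(np.argwhere(r["mask"])[:,::-1].astype(np.int32))
    m=np.zeros(g.shape,np.uint8);cv2.fillPoly(m,[h],1);m=cv2.erode(m,np.ones((5,5)))
    t,b=cv2.threshold(g,90,255,0);b=b*m
    for c in cv2.findContours(b,0,1)[0]:
        if len(c)>30:
            c=cv2.convexHull(c)
            P=np.array([at_z(cal,p,71) for p in c[:,0].astype(float)])[:,:2].astype(np.float32)
            if len(P)>=5:
                print(name,"c",cv2.fitEllipse(P),cv2.minEnclosingCircle(P))
    return im
im=bezel("wrist");cv2.imwrite("pics/m.png",im[:,:,::-1]);bezel("top")
print(manip.read_state()["eef_pos"])
E
python3 win.py; python3 w.py m cell_b_mid
```

```text
clock: 18.55
eef_pos: [523.7, -173.3, 368.8]
eef_rot: [3.142, -0.0, -0.002]
wrist_force: [0.4, 0.2, -2.9]
finger_gap: 43.6
finger_force: 30.0
wrist c ((571.022216796875, -172.52017211914062), (71.7957992553711, 72.23612976074219), 141.2978973388672) ((570.972900390625, -172.70529174804688), 36.41469192504883)
top c ((585.1160278320312, -175.21409606933594), (37.10383224487305, 61.21311569213867), 4.359110355377197) ((585.57177734375, -174.42831420898438), 30.624954223632812)
[ 523.7424593  -173.6328128   368.67382991]
tcp [ 523.76 -173.64  368.67] [ 3.14 -0.   -0.  ] j [-0.39  0.34  1.56 -0.    1.25  1.19] clk 18.8 cam [ 601.88 -173.17  349.71]
cell_b_mid 0.86 [  7.6 227.1] ztop 28.339176808789574 mid [461.74  94.35  28.4 ] size [26.77  7.29  7.79]
```

View pics/m.png

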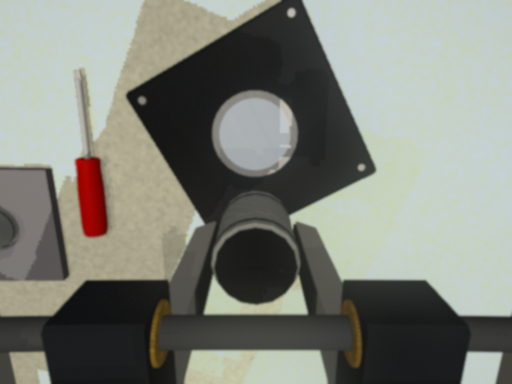

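The bezel fit is a clean 72 mm circle at (571,-172.5), shown at (255,133). Move over it and descend.

```bash
python3 -m creep '{"slide":[[1,0.1,0],[1.7,0,0],[1.4,0,0],[0.6,0,0],[0,0,0],[0,0,0]],"turn":[0,0,0,0,0,0],"claw":[0.3,0.3,0.3,0.3,0.3,0.3]}'
python3 -m creep '{"slide":[[0,0,-0.8],[0,0,-1.4],[0,0,-1.2],[0,0,-0.8],[0,0,0],[0,0,0],[0,0,0],[0,0,0]],"turn":[0,0,0,0,0,0,0,0],"claw":[0.3,0.3,0.3,0.3,0.3,0.3,0.3,0.3]}'
python3 f.py
python3 - <<'E'
import cv2,glob
i=cv2.imread(max(glob.glob('pics/side_*'),key=lambda s:int(s.split('_')[-1][:-4])))[90:310,200:400];cv2.imwrite('pics/z.png',cv2.resize(i,None,fx=2.7,fy=2.7))
E
```

```text
clock: 19.6
eef_pos: [570.5, -172.7, 368.6]
eef_rot: [-3.142, 0.0, -0.002]
wrist_force: [-0.1, -0.4, -3.1]
finger_gap: 43.2
finger_force: 30.0
clock: 20.6
eef_pos: [570.8, -172.7, 326.9]
eef_rot: [3.141, -0.0, -0.002]
wrist_force: [0.3, 0.1, -2.5]
finger_gap: 43.6
finger_force: 30.0
F [-0.1  -0.16 -3.15] se [0.19 0.13 0.11]
0.69 [299.7, 124.7] 164.3 [ 553.9 -163.   165.6]
```

View pics/z.png

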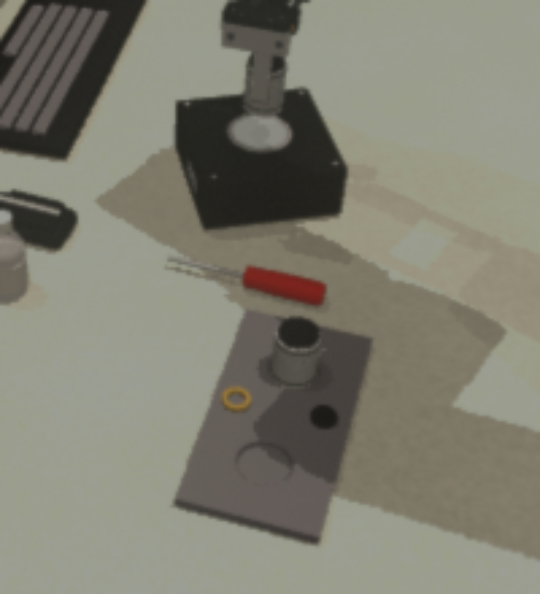

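The heavy cell (263,85) is held upright above the window (260,132), and the light one stands in its seat (297,350). The bystanders are where they were.

```bash
python3 -c "
from cell import manip;print(manip.sign_off())"
```

```text
the job is handed in; nothing more can be done
None
```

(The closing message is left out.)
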